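Restock the floral water tray

TASK

Restock the display tray on the counter: stand each of the four blue glass bottles of floral water upright in the compartment behind the card of its own colour (the colour of its cap and label). They are glass, so set each one down on the compartment's floor before letting go, and do not drop or knock over any bottle. The two amber glass bottles look alike but do not belong there: leave them standing where they are.

Things in the scene. Friction and masses are not known exactly. Their poses are not given: they have to be found in the camera images.
- yellow_water: Floral water: loose upright bottle of COBALT BLUE glass with yellow cap and yellow label, about 0.18 kg, 130 mm tall. Glass body 46 mm in diameter to 72 mm height, shoulder narrowing to the neck at 90 mm; the cap is an upright cylinder 28 mm in diameter from 93 to 130 mm: grip it there, about 115 mm above the underside. Origin: centre of the underside; z up; yaw is arbitrary.
- pink_water: Floral water: loose upright bottle of COBALT BLUE glass with pink cap and pink label, about 0.18 kg, 130 mm tall. Glass body 46 mm in diameter to 72 mm height, shoulder narrowing to the neck at 90 mm; the cap is an upright cylinder 28 mm in diameter from 93 to 130 mm: grip it there, about 115 mm above the underside. Origin: centre of the underside; z up; yaw is arbitrary.
- green_water: Floral water: loose upright bottle of COBALT BLUE glass with green cap and green label, about 0.18 kg, 130 mm tall. Glass body 46 mm in diameter to 72 mm height, shoulder narrowing to the neck at 90 mm; the cap is an upright cylinder 28 mm in diameter from 93 to 130 mm: grip it there, about 115 mm above the underside. Origin: centre of the underside; z up; yaw is arbitrary.
- white_water: Floral water: loose upright bottle of COBALT BLUE glass with white cap and white label, about 0.18 kg, 130 mm tall. Glass body 46 mm in diameter to 72 mm height, shoulder narrowing to the neck at 90 mm; the cap is an upright cylinder 28 mm in diameter from 93 to 130 mm: grip it there, about 115 mm above the underside. Origin: centre of the underside; z up; yaw is arbitrary.
- amber_pink: Look-alike, not a floral water: loose upright bottle of the same shape and size with pink cap and pink label, but of AMBER BROWN glass (the shoulder shows it from above). Origin: centre of the underside, z up.
- amber_green: Look-alike, not a floral water: loose upright bottle of the same shape and size with green cap and green label, but of AMBER BROWN glass (the shoulder shows it from above). Origin: centre of the underside, z up.
- yellow_card: Yellow card, 36 x 58 mm, on the sloped ledge of the wooden display tray; it marks the compartment behind it (68 x 68 mm inside). Tray and cards are fixed. Origin: card centre, 30 mm above the counter; z up, x level, away from the compartments, y along the row. Centre of its compartment floor: x -60, y 0, z -24 mm in this frame. The cards are in a different order each time.
- pink_card: Pink card, 36 x 58 mm, on the sloped ledge of the wooden display tray; it marks the compartment behind it (68 x 68 mm inside). Tray and cards are fixed. Origin: card centre, 30 mm above the counter; z up, x level, away from the compartments, y along the row. Centre of its compartment floor: x -60, y 0, z -24 mm in this frame. Tray without ledge: 296 x 80 mm, walls 44 mm high, 6 mm thick.
- green_card: Green card, 36 x 58 mm, on the sloped ledge of the wooden display tray; it marks the compartment behind it (68 x 68 mm inside). Tray and cards are fixed. Origin: card centre, 30 mm above the counter; z up, x level, away from the compartments, y along the row. Centre of its compartment floor: x -60, y 0, z -24 mm in this frame. Tray: four compartments in a row, 72 mm apart, dividers 4 mm thick.
- white_card: White card, 36 x 58 mm, on the sloped ledge of the wooden display tray; it marks the compartment behind it (68 x 68 mm inside). Tray and cards are fixed. Origin: card centre, 30 mm above the counter; z up, x level, away from the compartments, y along the row. Centre of its compartment floor: x -60, y 0, z -24 mm in this frame. Tray walls and dividers are 44 mm high.

How it is judged:
At the end, for the whole second after the job is handed in: Each blue bottle stands upright (0.08 rad) on the floor (5 mm) of the compartment behind the card of its colour, within 14 mm of its centre along each side, released and at rest; both amber bottles stand upright within 20 mm of where they began (x of yellow_water in the frame of yellow_card between -0.074 and -0.046 m and y of yellow_water in the frame of yellow_card between -0.014 and 0.014 m and z of yellow_water in the frame of yellow_card between -0.029 and -0.019 m and angle between each of yellow_water, pink_water, green_water, white_water, amber_pink, amber_green's own z axis and vertical below 0.08 rad and linear speed of each of yellow_water, pink_water, green_water, white_water below 0.02 m/s and angular speed of each of yellow_water, pink_water, green_water, white_water below 0.2 rad/s and x of pink_water in the frame of pink_card between -0.074 and -0.046 m and y of pink_water in the frame of pink_card between -0.014 and 0.014 m and z of pink_water in the frame of pink_card between -0.029 and -0.019 m and x of green_water in the frame of green_card between -0.074 and -0.046 m and y of green_water in the frame of green_card between -0.014 and 0.014 m and z of green_water in the frame of green_card between -0.029 and -0.019 m and x of white_water in the frame of white_card between -0.074 and -0.046 m and y of white_water in the frame of white_card between -0.014 and 0.014 m and z of white_water in the frame of white_card between -0.029 and -0.019 m and distance of each of amber_pink, amber_green from where it was at the start of the episode below 0.02 m); the robot touches nothing.
It fails at once if an amber bottle is moved from its place (more than 20 mm) (distance of any of amber_pink, amber_green from where it was at the start of the episode above 0.02 m).
It fails at once if a bottle is knocked over (leans more than 35 degrees) (angle between any of yellow_water, pink_water, green_water, white_water, amber_pink, amber_green's own z axis and vertical above 0.61 rad).
It fails at once if a glass bottle is dropped or thrown (moves faster than 0.7 m/s, a fall of some 25 mm, with no finger on it) ((contact force between yellow_water and the fingers below 0.02 N and linear speed of yellow_water above 0.7 m/s) or (contact force between pink_water and the fingers below 0.02 N and linear speed of pink_water above 0.7 m/s) or (contact force between green_water and the fingers below 0.02 N and linear speed of green_water above 0.7 m/s) or (contact force between white_water and the fingers below 0.02 N and linear speed of white_water above 0.7 m/s)).
It also fails if it takes over 112 s, if anything falls off the work surface, if the arm or the gripper's body presses on something with over 40 N, if the wrist force passes 120 N, or if a joint passes its speed limit or range.

ROBOT

A 7-joint arm with a two-finger parallel gripper is mounted at the origin on the work surface. World frame = base frame: x ahead of the robot, y to its left, z up, the work surface at z = 0. Lengths are in m, angles in rad, forces in N, time in s.
With the tool pointing down it reaches from about 0.425 to 0.975 m from the base axis. Payload 16.7 kg.
Tool frame: the origin (TCP) lies midway between the tips of the shut fingers; the grasp point (between the pads) lies 19 mm behind it (grasp_offset is the distance from the TCP to the grasp point, in m); z points along the fingers, y is the line along which they close (so a half turn about z gives the same grasp; the last joint's range is limited). The gripper opens to 85 mm and grips with 20 to 120 N. Pads are 22 mm wide; open, the fingers measure 114 mm over their backs; the gripper's body (76 mm by 85 mm) begins 54 mm behind the grasp point. The pads swing forward as they close: fully open they stand 13 mm farther back than shut.
Start: joints at [0.955, 0.426, 0.074, 1.606, -0.034, 1.111, -0.067], TCP at [0.304, -0.603, 0.231] pointing down, gripper open.
Joint ranges: [-2.85, 2.85], [-0.5, 2.14], [-1.23, 1.37], [0.21, 2.46], [-1.02, 4.16], [0.16, 2.05], [-2.73, 2.73]. Speed limits (rad/s): [1.89, 1.89, 2.39, 2.39, 3.01, 3.01, 3.01].

INTERFACE

Orientations are given as a 3x3 rotation matrix whose columns are the frame's x, y, z axes.
In Python, from workcell import get_obs, camera, camera_params, sign_off, grasp_offset gives the robot as it stands.
- The arm moves only by the shell command python3 -m creep 'ROWS' [FORCE]. ROWS is a JSON object of lists of equal length, an entry for each row: "travel": the shift along the tool's x, y, z in m, a list of three; "rotation": the turn, a rotation vector about the tool's x, y, z in rad, a list of three; "gripper": the opening in per cent of the stroke, from 0 (shut) to 100 (fully open). In form: {"travel": [[tx, ty, tz], ...], "rotation": [[rx, ry, rz], ...], "gripper": [gripper, ...]}. A call has 1 to 20 rows; each row is the pose to reach, as a shift and turn from the pose commanded when the call began, along the tool's axes at that moment; what a row does not reach only later rows make up. A row lasts 1/12 s, in which the tool goes at most 41.7 mm and 7.16 degrees, less where a joint would pass 70% of its speed; a pose out of reach is approached as far as the arm can. A call with a gripper value outside its range is refused whole. The fingers move at their own pace and stop on an object; FORCE is the grip in N (left out, the last holds). Time passes only in rows, so rows that repeat a pose let the fingers close. It gives the time, the measured TCP pose, the force, the opening and the grip force at its end, in the units of the state.
- get_obs(): the state, without advancing time (a new reading comes with each control period).
- camera(name): name is "scene" or "side" or "wrist"; returns the picture (420x560x3 uint8, blue, green, red); there is no depth.
- camera_params(name): a dict with "intrinsics" (3x3 intrinsics, pixels), "R" (3x3) and "t" (3): a world point X has camera coordinates R X + t; the wrist camera has in their place "hand_eye" (4x4, takes a point from camera to tool coordinates, whose origin is the TCP and whose axes are the flange's). Camera axes: x right, y down, z forward; pixel columns grow to the right and rows downward; lengths in m; the calibration is good to about 2 mm. A picture is of the moment at which its call begins: read the wrist's pose just before it. camera_params takes no time and is no camera call.
- sign_off(): hands the job in; it is judged then, once.
The state is a dict: "clock": time; "q": joint angles; "joint_velocities": joint speeds; "effort": joint torques, N m; "tcp_pos": TCP position; "tool_rot": TCP orientation; "contact_force": force on the tool from outside, world axes, zero at the start; "wrist_torque": the same for the moment, N m; "width": finger opening in m; "grip_force": force on a finger pad.
Only numpy, scipy, OpenCV 4.12 (cv2) and the standard library are available. Lean on these libraries where they do the work, as an engineer would, in place of code of your own. Each camera call takes 0.05 s, during which the arm holds its last target. There are 200 camera calls.

## Working session

There is one attempt and no reset: what is moved stays moved. The work goes in short steps, Python scripts to look and compute and a shell command to move; the robot and the scene stay as the last step left them, time stands still between calls to the robot, and variables do not carry over. Pictures are saved under pics/ and viewed, at most 14 in all, crops included, and the job is handed in when it is done.

```bash
mkdir -p pics; ls
python3 - <<'E'
from workcell import *
import cv2
o=get_obs()
print({k:o[k] for k in ('clock','tcp_pos','tool_rot','width')},grasp_offset)
for n in('scene','side','wrist'):
    cv2.imwrite(f'pics/{n}0.png',camera(n)); print(n,camera_params(n))
E
```

```text
pics
{'clock': 0.0, 'tcp_pos': array([ 0.30354838, -0.60242075,  0.23060548]), 'tool_rot': array([[ 8.93022659e-01,  4.50011193e-01, -6.75740093e-04],
       [ 4.50011689e-01, -8.93021960e-01,  1.12187496e-03],
       [-9.85944556e-05, -1.30595070e-03, -9.99999142e-01]]), 'width': 0.08539707793068763} 0.0187
scene {'intrinsics': array([[420.93772713,   0.        , 285.57824033],
       [  0.        , 420.93772713, 203.45094857],
       [  0.        ,   0.        ,   1.        ]]), 'R': array([[-0.02269335,  0.99966417, -0.01251227],
       [ 0.55991553,  0.00234015, -0.82854639],
       [-0.82823886, -0.02580831, -0.5597806 ]]), 't': array([ 0.01199454, -0.25846068,  1.32360814])}
side {'intrinsics': array([[446.22808997,   0.        , 280.13671172],
       [  0.        , 446.22808997, 210.12731953],
       [  0.        ,   0.        ,   1.        ]]), 'R': array([[-0.79273093, -0.60922607,  0.02052492],
       [-0.31594175,  0.38184499, -0.86854776],
       [ 0.5213046 , -0.69500935, -0.49518028]]), 't': array([0.43725633, 0.23353576, 0.75207423])}
wrist {'intrinsics': array([[360.98840945,   0.        , 281.560109  ],
       [  0.        , 360.98840945, 209.75920546],
       [  0.        ,   0.        ,   1.        ]]), 'hand_eye': array([[ 1.80681420e-04, -9.56088310e-01, -2.93078676e-01,
         7.31707812e-02],
       [ 9.99999528e-01,  4.52568427e-04, -8.59885312e-04,
        -4.68508939e-04],
       [ 9.54764450e-04, -2.93078382e-01,  9.56087941e-01,
        -1.42225460e-01],
       [ 0.00000000e+00,  0.00000000e+00,  0.00000000e+00,
         1.00000000e+00]])}
```

View pics/scene0.png

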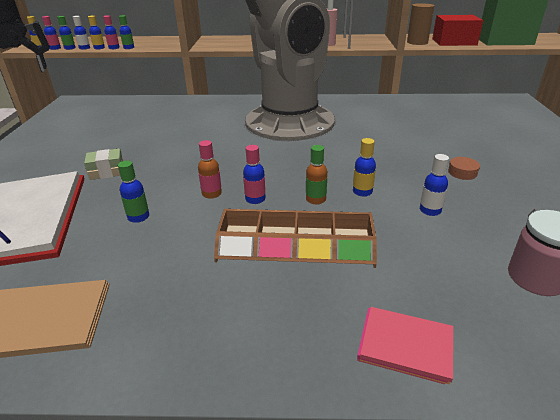

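View pics/side0.png

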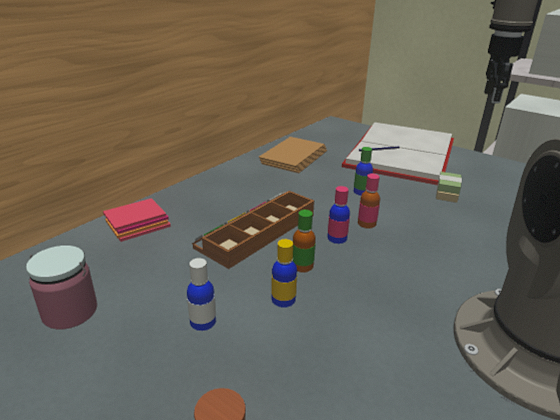

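The scene view shows the blue bottles with cap centres near green (127,172), pink (253,155), yellow (367,148) and white (441,165). The ambers' caps are near pink (206,150) and green (317,155). The cards run white (236,246), pink (275,247), yellow (314,248), green (354,249). The side view shows the same caps: green (366,156), pink (342,196), yellow (286,250), white (198,271), amber pink (372,185), amber green (305,222).

```bash
cat > h.py <<'E'
import cv2, numpy as np
from workcell import *
HUE={'yellow':((18,90,90),(34,255,255)),'pink':((160,90,90),(179,255,255)),'green':((45,90,40),(80,255,255)),'white':((0,0,120),(179,50,255))}
def comp(img,col,seed):
    m=cv2.inRange(cv2.cvtColor(img,cv2.COLOR_BGR2HSV),*HUE[col])
    n,l,s,c=cv2.connectedComponentsWithStats(m)
    i=min(range(1,n),key=lambda i:np.hypot(*(c[i]-seed))+(1e3 if s[i,4]<25 else 0))
    return c[i],s[i]
def ray(p,uv,R=None,t=None):
    R=p['R'] if R is None else R; t=p['t'] if t is None else t
    return -R.T@t, R.T@np.linalg.solve(p['intrinsics'],[*uv,1])
def plane(o,d,z): return o+d*(z-o[2])/d[2]
def cross(a,b):
    A=np.c_[a[1],-b[1]]; s=np.linalg.lstsq(A,b[0]-a[0],rcond=None)[0]
    P,Q=a[0]+s[0]*a[1],b[0]+s[1]*b[1]; return (P+Q)/2,np.linalg.norm(P-Q)
E
python3 - <<'E'
from h import *
S,D=cv2.imread('pics/scene0.png'),cv2.imread('pics/side0.png'); ps,pd=camera_params('scene'),camera_params('side')
np.set_printoptions(precision=4,suppress=True)
for n,c,a,b in [('yellow','yellow',(367,148),(286,250)),('pink','pink',(253,155),(342,196)),('green','green',(127,172),(366,156)),('white','white',(441,165),(198,271)),('ambpink','pink',(206,150),(372,185)),('ambgreen','green',(317,155),(305,222))]:
    u,su=comp(S,c,a); v,sv=comp(D,c,b); r,q=ray(ps,u),ray(pd,v)
    print(n,su,sv,'tri',*cross(r,q),'pl',plane(*r,.113)[:2],plane(*q,.113)[:2])
for c,a in [('white',(236,246)),('pink',(275,247)),('yellow',(314,248)),('green',(354,249))]:
    u,s=comp(S,c,a); print(c,s,plane(*ray(ps,u),.030))
E
```

```text
yellow [360 138  15  19 232] [278 239  16  24 330] tri [0.4104 0.175  0.1145] 0.0012591352456233463 pl [0.4084 0.1759] [0.4116 0.1724]
pink [246 145  13  19 231] [335 186  13  19 214] tri [ 0.4421 -0.0722  0.1142] 0.0006527834534225933 pl [ 0.4403 -0.0722] [ 0.4434 -0.0749]
green [118 161  17  20 272] [361 147  11  15 132] tri [ 0.513  -0.3186  0.1142] 0.0005595516216247151 pl [ 0.5114 -0.3193] [ 0.5145 -0.322 ]
white [431 154  48  33 315] [189 257  18  12 157] tri [0.5005 0.3089 0.1185] 0.017422344138937722 pl [0.4988 0.3185] [0.5044 0.2947]
ambpink [199 140  14  19 225] [366 173  14  18 196] tri [ 0.42   -0.1755  0.1147] 0.0010222753334090202 pl [ 0.4175 -0.1758] [ 0.4217 -0.1799]
ambgreen [311 145  13  19 232] [298 209  15  21 254] tri [0.4435 0.0654 0.1147] 0.0015264144270000749 pl [0.4413 0.0661] [0.4452 0.0618]
white [218 236  36  20 663] [ 0.6455 -0.0896  0.03  ]
pink [259 237  32  21 628] [ 0.6485 -0.017   0.03  ]
yellow [298 238  33  21 655] [0.6517 0.0552 0.03  ]
green [338 240  33  21 639] [0.6548 0.1274 0.03  ]
```

```bash
python3 -m creep '{"travel":[[0.04,-0.02,0],[0.08,-0.04,0],[0.12,-0.06,0],[0.16,-0.08,0],[0.19,-0.095,0],[0.22,-0.11,0],[0.25,-0.125,0],[0.28,-0.142,0],[0.3,-0.152,0],[0.315,-0.159,0],[0.315,-0.159,0],[0.315,-0.159,0],[0.315,-0.159,0]],"rotation":[[0,0,-0.12],[0,0,-0.24],[0,0,-0.36],[0,0,-0.48],[0,0,-0.6],[0,0,-0.72],[0,0,-0.84],[0,0,-0.96],[0,0,-1.04],[0,0,-1.105],[0,0,-1.105],[0,0,-1.105],[0,0,-1.105]],"gripper":[100,100,100,100,100,100,100,100,100,100,100,100,100]}' 60
cat >> h.py <<'E'
np.set_printoptions(precision=4,suppress=True)
def wrist(name,col,seed,z):
    o=get_obs(); img=camera('wrist'); cv2.imwrite(f'pics/{name}.png',img); p=camera_params('wrist')
    T=np.eye(4); T[:3,:3]=o['tool_rot']; T[:3,3]=o['tcp_pos']; W=T@p['hand_eye']
    R=W[:3,:3].T; t=-R@W[:3,3]
    if seed is None:
        s=R@np.array([*o['tcp_pos'][:2],z])+t; s=p['intrinsics']@s; seed=s[:2]/s[2]
    u,s=comp(img,col,seed); P=plane(*ray(p,u,R,t),z); d=P-o['tcp_pos']
    print(name,'px',u,s,'P',P,'tool delta',o['tool_rot'].T@d,'tcp',o['tcp_pos']); return P
E
python3 -c "
from h import *
wrist('w1','green',None,.115)
o=get_obs();print(o['clock'],o['tool_rot'],o['q'])"
```

```text
clock: 1.23
tcp_pos: [0.5129, -0.3197, 0.2311]
tool_rot: [[0.001, 1.0, -0.001], [1.0, -0.001, -0.0], [-0.0, -0.001, -1.0]]
contact_force: [0.4, -0.3, -1.0]
width: 0.0853
grip_force: 0.0
w1 px [283.7666 203.4566] [ 265  180   39   46 1371] P [ 0.5128 -0.3193  0.115 ] tool delta [ 0.0004 -0.0001  0.1161] tcp [ 0.5129 -0.3197  0.2311]
1.2833 [[ 0.0013  1.     -0.0005]
 [ 1.     -0.0013 -0.0002]
 [-0.0002 -0.0005 -1.    ]] [ 0.6601  0.3255 -0.2603  1.7553  0.0942  1.0734  0.3664]
```

View pics/w1.png

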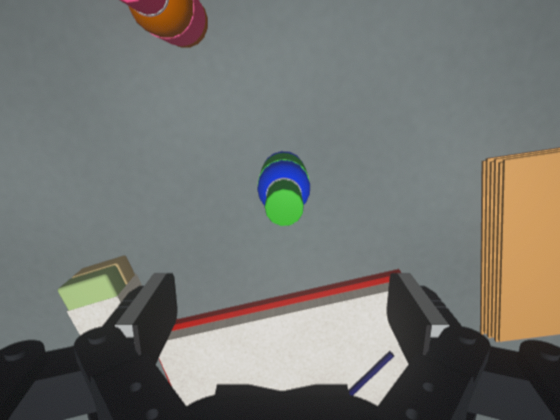

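The wrist view shows the green-capped bottle alone under the gripper with blue glass at the shoulder; its cap top is at (284,208), centred between the fingers. Descending and gripping.

```bash
python3 -m creep '{"travel":[[0.0015,0,0.03],[0.0015,0,0.065],[0.0015,0,0.1],[0.0015,0,0.125],[0.0015,0,0.135],[0.0015,0,0.135],[0.0015,0,0.135],[0.0015,0,0.135],[0.0015,0,0.135],[0.0015,0,0.135],[0.0015,0,0.135],[0.0015,0,0.135],[0.0015,0,0.135],[0.0015,0,0.135]],"rotation":[[0,0,0],[0,0,0],[0,0,0],[0,0,0],[0,0,0],[0,0,0],[0,0,0],[0,0,0],[0,0,0],[0,0,0],[0,0,0],[0,0,0],[0,0,0],[0,0,0]],"gripper":[100,100,100,100,100,100,0,0,0,0,0,0,0,0]}' 50
```

```text
clock: 2.45
tcp_pos: [0.5142, -0.3179, 0.0975]
tool_rot: [[-0.001, 1.0, 0.002], [1.0, 0.001, -0.001], [-0.001, 0.002, -1.0]]
contact_force: [0.8, 0.3, 8.0]
width: 0.0267
grip_force: 48.9
```

```bash
python3 -m creep '{"travel":[[0,0,-0.015],[0,0,-0.045],[0.02,0.003,-0.075],[0.05,0.008,-0.08],[0.09,0.016,-0.08],[0.13,0.023,-0.08],[0.17,0.03,-0.08],[0.21,0.038,-0.08],[0.25,0.045,-0.08],[0.29,0.052,-0.08],[0.33,0.059,-0.08],[0.37,0.067,-0.08],[0.405,0.073,-0.08],[0.43,0.078,-0.08],[0.443,0.08,-0.08],[0.448,0.081,-0.08],[0.448,0.081,-0.08],[0.448,0.081,-0.08]],"rotation":[[0,0,0],[0,0,0],[0,0,0],[0,0,0],[0,0,0],[0,0,0],[0,0,0],[0,0,0],[0,0,0],[0,0,0],[0,0,0],[0,0,0],[0,0,0],[0,0,0],[0,0,0],[0,0,0],[0,0,0],[0,0,0]],"gripper":[0,0,0,0,0,0,0,0,0,0,0,0,0,0,0,0,0,0]}'
python3 -c "
from h import *
wrist('w2','green',(400,200),.030)
cv2.imwrite('pics/s2.png',camera('scene'))"
```

```text
clock: 3.95
tcp_pos: [0.594, 0.1289, 0.1763]
tool_rot: [[0.0, 1.0, -0.0], [1.0, -0.0, -0.001], [-0.001, -0.0, -1.0]]
contact_force: [0.2, -0.0, -2.2]
width: 0.0265
grip_force: 49.7
w2 px [356.1548 196.0774] [ 339  162   35   72 1835] P [0.6539 0.127  0.03  ] tool delta [-0.0019  0.0599  0.1463] tcp [0.594  0.1289 0.1763]
```

View pics/w2.png

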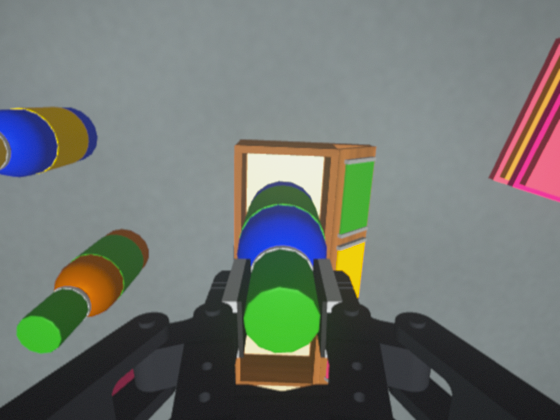

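The wrist view shows the held green bottle upright over the compartment beside the green card (356,196). The measured card position agrees with the scene view to 1 mm. Lowering.

```bash
python3 -m creep '{"travel":[[0,0,0.02],[0,0,0.04],[0,0,0.055],[0,0,0.064],[0,0,0.069],[0,0,0.072],[0,0,0.073],[0,0,0.073],[0,0,0.073]],"rotation":[[0,0,0],[0,0,0],[0,0,0],[0,0,0],[0,0,0],[0,0,0],[0,0,0],[0,0,0],[0,0,0]],"gripper":[0,0,0,0,0,0,0,0,0]}'
```

```text
clock: 4.8
tcp_pos: [0.5945, 0.1306, 0.1041]
tool_rot: [[-0.001, 1.0, 0.001], [1.0, 0.001, 0.0], [0.0, 0.001, -1.0]]
contact_force: [0.7, 0.2, -3.1]
width: 0.0265
grip_force: 49.7
```

```bash
python3 -m creep '{"travel":[[0,0,0.001],[0,0,0.0015],[0,0,0.0015],[0,0,0.0015],[0,0,0.0015],[0,0,0.0015],[0,0,0.0015],[0,0,0.0015],[0,0,0.0015],[0,0,0.0015],[0,0,-0.02],[0,0,-0.055],[0,0,-0.09],[0,0,-0.12],[0,0,-0.135],[0,0,-0.135]],"rotation":[[0,0,0],[0,0,0],[0,0,0],[0,0,0],[0,0,0],[0,0,0],[0,0,0],[0,0,0],[0,0,0],[0,0,0],[0,0,0],[0,0,0],[0,0,0],[0,0,0],[0,0,0],[0,0,0]],"gripper":[0,0,0,100,100,100,100,100,100,100,100,100,100,100,100,100]}'
python3 -c "
from h import *
wrist('w3','green',None,.128)"
```

```text
clock: 6.13
tcp_pos: [0.5956, 0.1311, 0.2424]
tool_rot: [[-0.001, 1.0, 0.006], [1.0, 0.001, 0.001], [0.001, 0.006, -1.0]]
contact_force: [0.2, 0.3, -0.5]
width: 0.0853
grip_force: 0.0
w3 px [279.9946 204.2825] [ 261  182   39   44 1299] P [0.5934 0.1315 0.128 ] tool delta [ 0.0003 -0.0029  0.1144] tcp [0.5956 0.1311 0.2424]
```

View pics/w3.png

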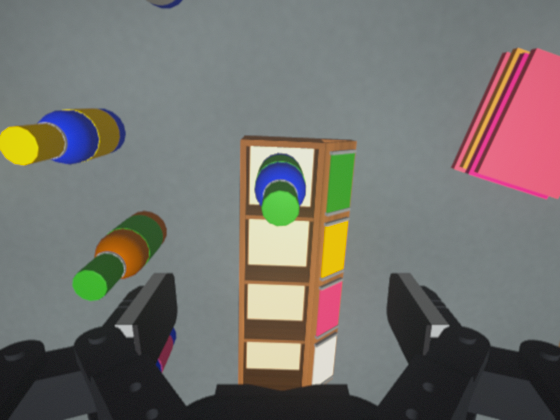

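The green bottle stands upright in its compartment, with its cap at (280,206). Next is white: fly over it and measure.

```bash
python3 -m creep '{"travel":[[0.02,-0.01,0],[0.055,-0.03,0],[0.09,-0.05,0],[0.125,-0.068,0],[0.155,-0.083,0],[0.173,-0.092,0],[0.178,-0.094,0],[0.178,-0.094,0],[0.178,-0.094,0]],"rotation":[[0,0,0],[0,0,0],[0,0,0],[0,0,0],[0,0,0],[0,0,0],[0,0,0],[0,0,0],[0,0,0]],"gripper":[100,100,100,100,100,100,100,100,100]}'
python3 -c "
from h import *
wrist('w4','white',None,.123)"
```

```text
clock: 6.93
tcp_pos: [0.5001, 0.3076, 0.2374]
tool_rot: [[-0.001, 1.0, -0.001], [1.0, 0.001, -0.001], [-0.001, -0.001, -1.0]]
contact_force: [-0.0, -1.1, -0.0]
width: 0.085
grip_force: 0.0
w4 px [268.6559 175.3962] [     0      0    560    404 162446] P [0.4889 0.3294 0.123 ] tool delta [ 0.022  -0.0111  0.1144] tcp [0.5001 0.3076 0.2374]
```

View pics/w4.png

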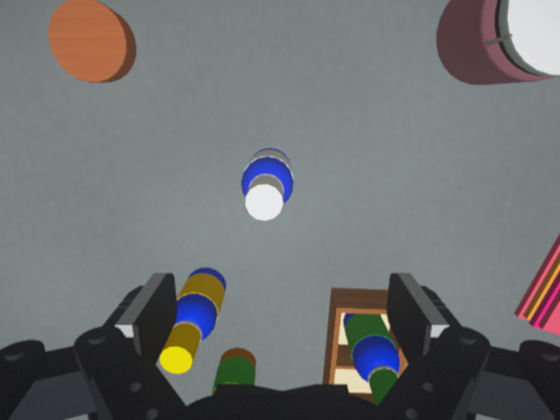

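The white cap's top disc is at (264,202) with blue glass below. My white mask picked up the counter, so I'll tighten it to bright pixels and use the top plane, z = 0.130.

```bash
sed -i "s/((0,0,120),(179,50,255))/((0,0,205),(179,40,255))/" h.py; python3 -c "
from h import *
wrist('w5','white',(264,202),.129)"
```

```text
w5 px [262.7973 201.0154] [ 245  184   37   35 1036] P [0.4851 0.3114 0.129 ] tool delta [ 0.0044 -0.0153  0.1086] tcp [0.5005 0.3071 0.2376]
```

```bash
python3 -m creep '{"travel":[[0.004,-0.015,0.005],[0.004,-0.015,0.03],[0.004,-0.015,0.065],[0.004,-0.015,0.1],[0.004,-0.015,0.13],[0.004,-0.015,0.14],[0.004,-0.015,0.14],[0.004,-0.015,0.14],[0.004,-0.015,0.14],[0.004,-0.015,0.14],[0.004,-0.015,0.14],[0.004,-0.015,0.14],[0.004,-0.015,0.14],[0.004,-0.015,0.14],[0.004,-0.015,0.14]],"rotation":[[0,0,0],[0,0,0],[0,0,0],[0,0,0],[0,0,0],[0,0,0],[0,0,0],[0,0,0],[0,0,0],[0,0,0],[0,0,0],[0,0,0],[0,0,0],[0,0,0],[0,0,0]],"gripper":[100,100,100,100,100,100,100,0,0,0,0,0,0,0,0]}' 50
```

```text
clock: 8.28
tcp_pos: [0.4858, 0.3129, 0.0996]
tool_rot: [[-0.001, 1.0, 0.002], [1.0, 0.001, 0.001], [0.001, 0.002, -1.0]]
contact_force: [1.0, -1.2, 7.9]
width: 0.0266
grip_force: 49.0
```

```bash
python3 -m creep '{"travel":[[0,0,-0.015],[0,0,-0.045],[0,0,-0.08],[0,0,-0.115],[0,0,-0.145],[-0.015,0.004,-0.16],[-0.045,0.011,-0.165],[-0.085,0.021,-0.165],[-0.125,0.031,-0.165],[-0.165,0.041,-0.165],[-0.205,0.051,-0.165],[-0.245,0.061,-0.165],[-0.285,0.071,-0.165],[-0.325,0.08,-0.165],[-0.36,0.089,-0.165],[-0.385,0.095,-0.165],[-0.397,0.098,-0.165],[-0.4,0.099,-0.165],[-0.4,0.099,-0.165],[-0.4,0.099,-0.165]],"rotation":[[0,0,0],[0,0,0],[0,0,0],[0,0,0],[0,0,0],[0,0,0],[0,0,0],[0,0,0],[0,0,0],[0,0,0],[0,0,0],[0,0,0],[0,0,0],[0,0,0],[0,0,0],[0,0,0],[0,0,0],[0,0,0],[0,0,0],[0,0,0]],"gripper":[0,0,0,0,0,0,0,0,0,0,0,0,0,0,0,0,0,0,0,0]}'
```

```text
clock: 9.95
tcp_pos: [0.5841, -0.086, 0.2634]
tool_rot: [[-0.002, 1.0, -0.0], [1.0, 0.002, 0.001], [0.001, -0.0, -1.0]]
contact_force: [-0.5, 0.3, -2.3]
width: 0.0267
grip_force: 49.7
```

```bash
python3 -m creep '{"travel":[[0,0,0.02],[0,0,0.055],[0,0,0.09],[0,0,0.12],[0,0,0.138],[0,0,0.148],[0,0,0.154],[0,0,0.157],[0,0,0.158],[0,0,0.158],[0,0,0.158]],"rotation":[[0,0,0],[0,0,0],[0,0,0],[0,0,0],[0,0,0],[0,0,0],[0,0,0],[0,0,0],[0,0,0],[0,0,0],[0,0,0]],"gripper":[0,0,0,0,0,0,0,0,0,0,0]}'
```

```text
clock: 10.87
tcp_pos: [0.5849, -0.0874, 0.1064]
tool_rot: [[-0.001, 1.0, 0.002], [1.0, 0.001, -0.0], [-0.0, 0.002, -1.0]]
contact_force: [-0.2, -0.2, -1.4]
width: 0.0269
grip_force: 49.5
```

```bash
python3 -m creep '{"travel":[[0,0,0.001],[0,0,0.0015],[0,0,0.0015],[0,0,0.0015],[0,0,0.0015],[0,0,0.0015],[0,0,0.0015],[0,0,0.0015],[0,0,0.0015],[0,0,-0.02],[0,0,-0.055],[0,0,-0.09],[0,0,-0.12],[0,-0.02,-0.133],[0.005,-0.055,-0.135],[0.01,-0.09,-0.135],[0.013,-0.12,-0.135],[0.015,-0.138,-0.135],[0.015,-0.143,-0.135],[0.015,-0.143,-0.135]],"rotation":[[0,0,0],[0,0,0],[0,0,0],[0,0,0],[0,0,0],[0,0,0],[0,0,0],[0,0,0],[0,0,0],[0,0,0],[0,0,0],[0,0,0],[0,0,0],[0,0,0],[0,0,0],[0,0,0],[0,0,0],[0,0,0],[0,0,0],[0,0,0]],"gripper":[0,0,100,100,100,100,100,100,100,100,100,100,100,100,100,100,100,100,100,100]}'
python3 -c "
from h import *
wrist('w6','pink',None,.123)"
```

```text
clock: 12.53
tcp_pos: [0.4405, -0.0728, 0.2408]
tool_rot: [[-0.001, 1.0, 0.001], [1.0, 0.001, -0.001], [-0.001, 0.001, -1.0]]
contact_force: [1.0, 0.0, 0.8]
width: 0.085
grip_force: 0.0
w6 px [285.9572 200.6162] [ 268  178   38   45 1308] P [ 0.4422 -0.0707  0.123 ] tool delta [0.0022 0.0016 0.1178] tcp [ 0.4405 -0.0728  0.2408]
```

View pics/w6.png

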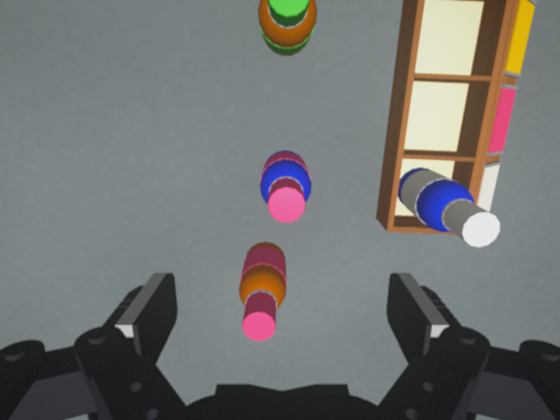

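Below the gripper is the blue-glass pink bottle, cap top at (287,202). The amber pink is below it at (260,322), well clear of the finger line. The white bottle stands in its compartment at right.

```bash
python3 -m creep '{"travel":[[0.002,0.0015,0.005],[0.002,0.0015,0.03],[0.002,0.0015,0.065],[0.002,0.0015,0.1],[0.002,0.0015,0.13],[0.002,0.0015,0.142],[0.002,0.0015,0.142],[0.002,0.0015,0.142],[0.002,0.0015,0.142],[0.002,0.0015,0.142],[0.002,0.0015,0.142],[0.002,0.0015,0.142],[0.002,0.0015,0.142],[0.002,0.0015,0.142],[0.002,0.0015,0.142]],"rotation":[[0,0,0],[0,0,0],[0,0,0],[0,0,0],[0,0,0],[0,0,0],[0,0,0],[0,0,0],[0,0,0],[0,0,0],[0,0,0],[0,0,0],[0,0,0],[0,0,0],[0,0,0]],"gripper":[100,100,100,100,100,100,100,0,0,0,0,0,0,0,0]}' 50
```

```text
clock: 13.83
tcp_pos: [0.4436, -0.0707, 0.0993]
tool_rot: [[-0.001, 1.0, 0.002], [1.0, 0.001, -0.0], [-0.0, 0.002, -1.0]]
contact_force: [0.1, 1.0, 7.1]
width: 0.0268
grip_force: 48.8
```

```bash
python3 -m creep '{"travel":[[0,0,-0.015],[0,0,-0.045],[0,0,-0.08],[0.004,0.01,-0.097],[0.014,0.035,-0.1],[0.028,0.07,-0.1],[0.041,0.105,-0.1],[0.051,0.13,-0.1],[0.055,0.141,-0.1],[0.0565,0.1445,-0.1],[0.0565,0.1445,-0.1],[0.0565,0.1445,-0.1]],"rotation":[[0,0,0],[0,0,0],[0,0,0],[0,0,0],[0,0,0],[0,0,0],[0,0,0],[0,0,0],[0,0,0],[0,0,0],[0,0,0],[0,0,0]],"gripper":[0,0,0,0,0,0,0,0,0,0,0,0]}'
```

```text
clock: 14.83
tcp_pos: [0.5862, -0.0145, 0.1983]
tool_rot: [[-0.001, 1.0, -0.001], [1.0, 0.001, -0.0], [-0.0, -0.001, -1.0]]
contact_force: [-0.1, -0.3, -1.6]
width: 0.0266
grip_force: 50.0
```

```bash
python3 -m creep '{"travel":[[0,0.001,0.015],[0,0.001,0.045],[0,0.001,0.07],[0,0.001,0.083],[0,0.001,0.089],[0,0.001,0.092],[0,0.001,0.093],[0,0.001,0.093],[0,0.001,0.093]],"rotation":[[0,0,0],[0,0,0],[0,0,0],[0,0,0],[0,0,0],[0,0,0],[0,0,0],[0,0,0],[0,0,0]],"gripper":[0,0,0,0,0,0,0,0,0]}'
```

```text
clock: 15.58
tcp_pos: [0.5888, -0.014, 0.1065]
tool_rot: [[-0.001, 1.0, 0.002], [1.0, 0.001, 0.0], [0.0, 0.002, -1.0]]
contact_force: [0.1, -0.8, -2.4]
width: 0.0266
grip_force: 49.9
```

```bash
python3 -m creep '{"travel":[[0,0,0.001],[0,0,0.0015],[0,0,0.0015],[0,0,0.0015],[0,0,0.0015],[0,0,0.0015],[0,0,0.0015],[0,0,0.0015],[0,0,-0.02],[0,0,-0.055],[0,0,-0.09],[0,0,-0.12],[0.015,-0.014,-0.133],[0.04,-0.038,-0.135],[0.07,-0.065,-0.135],[0.1,-0.093,-0.135],[0.13,-0.122,-0.135],[0.16,-0.15,-0.135],[0.18,-0.169,-0.135],[0.189,-0.178,-0.135]],"rotation":[[0,0,0],[0,0,0],[0,0,0],[0,0,0],[0,0,0],[0,0,0],[0,0,0],[0,0,0],[0,0,0],[0,0,0],[0,0,0],[0,0,0],[0,0,0],[0,0,0],[0,0,0],[0,0,0],[0,0,0],[0,0,0],[0,0,0],[0,0,0]],"gripper":[0,0,100,100,100,100,100,100,100,100,100,100,100,100,100,100,100,100,100,100]}'
python3 -m creep '{"travel":[[0,0,0],[0,0,0],[0,0,0]],"rotation":[[0,0,0],[0,0,0],[0,0,0]],"gripper":[100,100,100]}'
python3 -c "
from h import *
wrist('w7','yellow',None,.123)"
```

```text
clock: 17.25
tcp_pos: [0.4075, 0.1775, 0.2407]
tool_rot: [[-0.005, 1.0, 0.001], [1.0, 0.005, 0.0], [0.0, 0.001, -1.0]]
contact_force: [0.5, -0.1, 0.7]
width: 0.0854
grip_force: 0.0
clock: 17.5
tcp_pos: [0.4109, 0.174, 0.2404]
tool_rot: [[0.0, 1.0, 0.0], [1.0, -0.0, 0.0], [0.0, 0.0, -1.0]]
contact_force: [0.4, -0.0, -0.0]
width: 0.0855
grip_force: 0.0
w7 px [282.6884 200.8423] [ 264  178   38   45 1319] P [0.41   0.1761 0.123 ] tool delta [ 0.0021 -0.0009  0.1174] tcp [0.4109 0.174  0.2404]
```

View pics/w7.png

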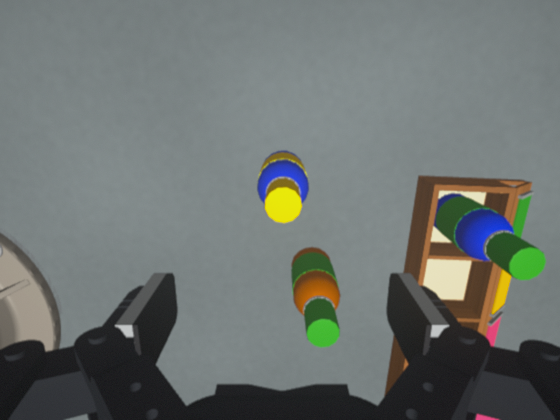

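The yellow cap is centred below at (283,204) over blue glass. The amber green at (322,330) is clear, and the green bottle stands in the tray.

```bash
python3 -m creep '{"travel":[[0.002,-0.001,0.005],[0.002,-0.001,0.03],[0.002,-0.001,0.065],[0.002,-0.001,0.1],[0.002,-0.001,0.13],[0.002,-0.001,0.142],[0.002,-0.001,0.142],[0.002,-0.001,0.142],[0.002,-0.001,0.142],[0.002,-0.001,0.142],[0.002,-0.001,0.142],[0.002,-0.001,0.142],[0.002,-0.001,0.142],[0.002,-0.001,0.142],[0.002,-0.001,0.142]],"rotation":[[0,0,0],[0,0,0],[0,0,0],[0,0,0],[0,0,0],[0,0,0],[0,0,0],[0,0,0],[0,0,0],[0,0,0],[0,0,0],[0,0,0],[0,0,0],[0,0,0],[0,0,0]],"gripper":[100,100,100,100,100,100,100,0,0,0,0,0,0,0,0]}' 50
```

```text
clock: 18.8
tcp_pos: [0.41, 0.1772, 0.0993]
tool_rot: [[-0.001, 1.0, 0.002], [1.0, 0.001, 0.001], [0.001, 0.002, -1.0]]
contact_force: [1.1, -0.6, 6.7]
width: 0.0264
grip_force: 49.2
```

```bash
python3 -m creep '{"travel":[[0,0,-0.015],[0,0,-0.045],[0,0,-0.08],[0,0,-0.115],[0,0,-0.145],[-0.007,0.01,-0.16],[-0.02,0.03,-0.165],[-0.04,0.06,-0.165],[-0.06,0.091,-0.165],[-0.08,0.121,-0.165],[-0.1,0.151,-0.165],[-0.113,0.171,-0.165],[-0.118,0.179,-0.165],[-0.1195,0.181,-0.165],[-0.1195,0.181,-0.165],[-0.1195,0.181,-0.165]],"rotation":[[0,0,0],[0,0,0],[0,0,0],[0,0,0],[0,0,0],[0,0,0],[0,0,0],[0,0,0],[0,0,0],[0,0,0],[0,0,0],[0,0,0],[0,0,0],[0,0,0],[0,0,0],[0,0,0]],"gripper":[0,0,0,0,0,0,0,0,0,0,0,0,0,0,0,0]}'
```

```text
clock: 20.13
tcp_pos: [0.5892, 0.0586, 0.2635]
tool_rot: [[-0.002, 1.0, -0.0], [1.0, 0.002, 0.0], [0.0, -0.0, -1.0]]
contact_force: [-0.5, -0.2, -1.1]
width: 0.0266
grip_force: 49.6
```

```bash
python3 -m creep '{"travel":[[0,0.001,0.02],[0,0.001,0.055],[0,0.001,0.09],[0,0.001,0.12],[0,0.001,0.138],[0,0.001,0.148],[0,0.001,0.154],[0,0.001,0.157],[0,0.001,0.158],[0,0.001,0.158],[0,0.001,0.158]],"rotation":[[0,0,0],[0,0,0],[0,0,0],[0,0,0],[0,0,0],[0,0,0],[0,0,0],[0,0,0],[0,0,0],[0,0,0],[0,0,0]],"gripper":[0,0,0,0,0,0,0,0,0,0,0]}'
```

```text
clock: 21.05
tcp_pos: [0.5917, 0.0577, 0.1064]
tool_rot: [[-0.001, 1.0, 0.002], [1.0, 0.001, 0.0], [0.0, 0.002, -1.0]]
contact_force: [-0.3, 0.4, -2.5]
width: 0.0267
grip_force: 49.6
```

```bash
python3 -m creep '{"travel":[[0,0,0.001],[0,0,0.0015],[0,0,0.0015],[0,0,0.0015],[0,0,0.0015],[0,0,0.0015],[0,0,0.0015],[0,0,0.0015],[0,0,0.0015],[0,0,-0.02],[0,0,-0.055],[0,0,-0.09],[0,0,-0.125],[0,0,-0.15],[0,0,-0.16],[0,0,-0.16],[0,0,-0.16],[0,0,-0.16]],"rotation":[[0,0,0],[0,0,0],[0,0,0],[0,0,0],[0,0,0],[0,0,0],[0,0,0],[0,0,0],[0,0,0],[0,0,0],[0,0,0],[0,0,0],[0,0,0],[0,0,0],[0,0,0],[0,0,0],[0,0,0],[0,0,0]],"gripper":[0,0,100,100,100,100,100,100,100,100,100,100,100,100,100,100,100,100]}'
python3 -c "
from h import *
wrist('w8','yellow',None,.128)
S=camera('scene');D=camera('side');cv2.imwrite('pics/s9.png',S);cv2.imwrite('pics/d9.png',D)
cv2.imwrite('pics/both.png',np.vstack([cv2.resize(S[100:300,100:480],(760,400))[:300],cv2.resize(D[130:330,150:450],(760,400))[:300]]))"
```

```text
clock: 22.55
tcp_pos: [0.5905, 0.0574, 0.2639]
tool_rot: [[-0.001, 1.0, -0.002], [1.0, 0.001, -0.0], [-0.0, -0.002, -1.0]]
contact_force: [-0.6, -0.4, -0.6]
width: 0.0855
grip_force: 0.0
w8 px [285.1316 198.3379] [ 267  177   37   43 1178] P [0.5914 0.0564 0.128 ] tool delta [-0.001   0.0011  0.1359] tcp [0.5905 0.0574 0.2639]
```

View pics/both.png

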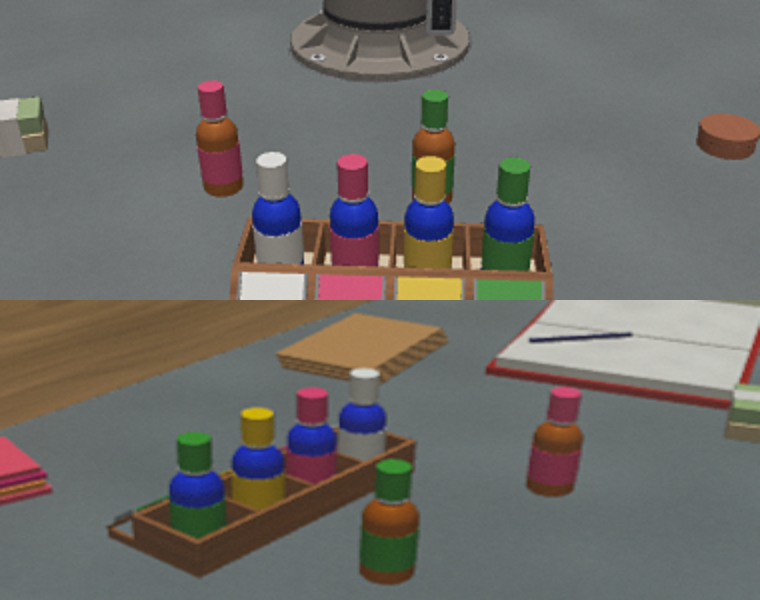

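View pics/w8.png

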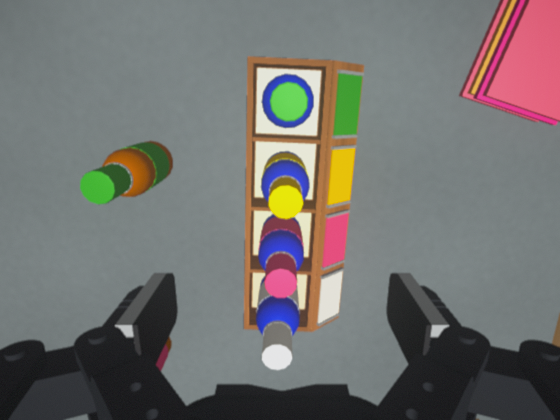

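All four blue bottles stand centred behind their own cards; from above, the green cap is at (289,101) and yellow at (285,200). Both ambers are standing in place, and the gripper is clear.

```bash
python3 -c "
from workcell import *
print(sign_off())"
```

```text
the job is handed in; nothing more can be done
None
```

I handed the job in at about 23 s on the robot's clock; the sign-off gave no verdict. The last pictures show all four blue bottles upright behind their own colour cards and both amber bottles still standing where they were.

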